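Set out hose ferrules by diameter on the crimping rail

ROBOT

A 6-joint arm with a two-finger parallel gripper is mounted at the origin on the work surface. World frame = base frame: x ahead of the robot, y to its left, z up, the work surface at z = 0. Lengths are in m, angles in rad, forces in N, time in s.
With the tool pointing down it reaches from about 0.25 to 0.775 m from the base axis. Payload 4 kg.
Tool frame: the origin (TCP) lies midway between the tips of the shut fingers; the grasp point (between the pads) lies 19 mm behind it; z points along the fingers, y is the line along which they close (so a half turn about z gives the same grasp; the last joint's range is limited). The gripper opens to 94 mm and grips with 3 to 60 N. Pads are 16 mm wide; open, the fingers measure 119 mm over their backs; the gripper's body (75 mm by 177 mm) begins 78 mm behind the grasp point.
Start: joints at [-1.382, 0.087, 1.371, -0, 1.684, -0.103], TCP at [0.158, -0.527, 0.206] pointing down, gripper open.
Joint ranges: [-3.1, 3.1], [-0.76, 2.03], [0.27, 2.55], [-1.08, 4.22], [0.17, 2.65], [-2.57, 2.57]. Speed limits (rad/s): [2.79, 2.79, 3.14, 3.14, 3.14, 3.14].

INTERFACE

Orientations are given as [roll, pitch, yaw] about the fixed x, y, z axes, in that order (R = Rz(yaw) Ry(pitch) Rx(roll)).
In Python, from bench import get_obs, snapshot, close_job gives the robot as it stands. The module is installed in compiled form; this text tells all that it offers.
- The arm moves only by the tool drive_tool, never from a script. Its argument "commands" is a list of rows, each a list of 6 numbers: the shift along the tool's x, y, z in units of 0.04 m (1.0 is 0.04 m), then the turn, a rotation vector about the tool's x, y, z in units of 0.1 rad (1.0 is 0.1 rad). In form: [[dx, dy, dz, wx, wy, wz], ...]. A call has 1 to 20 rows; each row shifts and turns the commanded pose from where the row before left it, along the tool's axes as they then stand; what a row does not reach is not made up. A row lasts 1/8 s, in which the tool goes at most 62.5 mm and 10.7 degrees, less where a joint would pass 70% of its speed; a pose out of reach is approached as far as the arm can. A call with a number of a shift or a turn outside -1 to 1 is refused whole. A call with a gripper value outside its range is refused whole. "gripper" is the closure, from 0 (fully open) to 1 (shut), set as the call begins (left out, the last holds). The fingers move at their own pace and stop on an object; the grip force is fixed at half the most. Time passes only in rows, so rows that do not move let the fingers close. It gives the time, the measured TCP pose, the force, the opening and the grip force at its end, in the units of the state.
- get_obs(): the state, without advancing time (a new reading comes with each control period).
- snapshot(name): name is "scene" or "top"; returns a dict with "image" (420x560x3 uint8, blue, green, red), "range_z" (420x560 float32, m along the optical axis (not along the pixel's ray), 0 where there is no reading), "fx", "fy", "cx", "cy" (pixels), "rvec" (rotation vector, rad) and "tvec" (3), from world to camera coordinates, as OpenCV has them. Camera axes: x right, y down, z forward; pixel columns grow to the right and rows downward; lengths in m; the calibration is good to about 2 mm. A picture is of the moment at which its call begins.
- close_job(): hands the job in; it is judged then, once.
The state is a dict: "time": time; "joint_positions": joint angles; "qvel": joint speeds; "joint_torque": joint torques, N m; "tool_pos": TCP position; "ee_rot": TCP orientation; "wrist_force": force on the tool from outside, world axes, zero at the start; "wrist_torque": the same for the moment, N m; "width": finger opening in m; "finger_force": force on a finger pad.
Only numpy, scipy, OpenCV 4.12 (cv2) and the standard library are available. Lean on these libraries where they do the work, as an engineer would, in place of code of your own. Each camera call takes 0.05 s, during which the arm holds its last target. There are 200 camera calls.

TASK

Set the four loose steel ferrules out of the blue tray onto the aluminium rail for crimping, one standing upright in the middle of each black pad, in order of outside diameter: the widest on the pad next to the tall end stop, then narrower one by one, the narrowest farthest from it. Their heights do not matter for the order. Leave the bottle where it stands.

Things in the scene. Friction and masses are not known exactly. Their poses are not given: they have to be found in the camera images.
- ferrule_p: loose plain zinc-bright steel hose ferrule (straight open tube standing on end), the widest and second lowest of the four: outside diameter 58 mm, height 45 mm, bore 48 mm. Stands in the low blue tray (tray floor 4 mm above the table; outer tray 150 x 460 mm, its rim 12 mm above the table). Origin: centre of its lower end; z along its axis, upward.
- ferrule_q: loose plain zinc-bright steel hose ferrule (straight open tube standing on end), the second widest and the tallest of the four: outside diameter 47 mm, height 62 mm, bore 38 mm. Stands in the low blue tray (tray floor 4 mm above the table; outer tray 150 x 460 mm, its rim 12 mm above the table). Origin: centre of its lower end; z along its axis, upward.
- ferrule_r: loose plain zinc-bright steel hose ferrule (straight open tube standing on end), the third widest and the lowest of the four: outside diameter 37 mm, height 40 mm, bore 29 mm. Stands in the low blue tray (tray floor 4 mm above the table; outer tray 150 x 460 mm, its rim 12 mm above the table). Origin: centre of its lower end; z along its axis, upward.
- ferrule_s: loose plain zinc-bright steel hose ferrule (straight open tube standing on end), the narrowest and second tallest of the four: outside diameter 28 mm, height 55 mm, bore 20 mm. Stands in the low blue tray (tray floor 4 mm above the table; outer tray 150 x 460 mm, its rim 12 mm above the table). Origin: centre of its lower end; z along its axis, upward.
- pad_a: one of four identical fixed round black rubber pads, 64 mm across and 3 mm thick, with a 10 mm white dot at its centre, in a row about 92 mm apart on a flat aluminium rail (70 mm wide, 450 mm long, top 15 mm above the table). Which pad has which place in the row differs every time. Origin: centre of the pad's underside, on the rail's top; the pad's top, where a ferrule stands, is 3 mm above it. y along the rail.
- pad_b: one of four identical fixed round black rubber pads, 64 mm across and 3 mm thick, with a 10 mm white dot at its centre, in a row about 92 mm apart on a flat aluminium rail (70 mm wide, 450 mm long, top 15 mm above the table). Which pad has which place in the row differs every time. Origin: centre of the pad's underside, on the rail's top; the pad's top, where a ferrule stands, is 3 mm above it. y along the rail.
- pad_c: one of four identical fixed round black rubber pads, 64 mm across and 3 mm thick, with a 10 mm white dot at its centre, in a row about 92 mm apart on a flat aluminium rail (70 mm wide, 450 mm long, top 15 mm above the table). Which pad has which place in the row differs every time. Origin: centre of the pad's underside, on the rail's top; the pad's top, where a ferrule stands, is 3 mm above it. y along the rail.
- pad_d: one of four identical fixed round black rubber pads, 64 mm across and 3 mm thick, with a 10 mm white dot at its centre, in a row about 92 mm apart on a flat aluminium rail (70 mm wide, 450 mm long, top 15 mm above the table). Which pad has which place in the row differs every time. Origin: centre of the pad's underside, on the rail's top; the pad's top, where a ferrule stands, is 3 mm above it. y along the rail.
- end_stop: fixed upright dark steel plate across one end of the rail, 60 mm high, 50 mm across the rail and 14 mm thick along it, about 70 mm beyond the centre of the end pad. It may be at either end; a low bare aluminium strip of the same outline, only 8 mm high, is at the other. Origin: centre of its underside, on the rail's top.
- bottle: white closed plastic bottle with black cap, 56 mm in diameter, 140 mm high, 0.35 kg, standing loose to the left of the work; not part of the job. Origin: centre of its underside.
There are look-alikes about, which are no part of the job. Leave any red or yellow look-alike of the ferrule_p alone.

How it is judged:
At the end, for the whole second after the job is handed in: Each ferrule stands upright (within 0.1 rad) and at rest on its own pad, its centre within 12 mm of the pad's centre; from the end stop outward they run by outside diameter 58, 47, 37, 28 mm (((horizontal distance between ferrule_p and pad_a below 0.012 m and z of ferrule_p in the frame of pad_a between -0.001 and 0.007 m) or (horizontal distance between ferrule_p and pad_b below 0.012 m and z of ferrule_p in the frame of pad_b between -0.001 and 0.007 m) or (horizontal distance between ferrule_p and pad_c below 0.012 m and z of ferrule_p in the frame of pad_c between -0.001 and 0.007 m) or (horizontal distance between ferrule_p and pad_d below 0.012 m and z of ferrule_p in the frame of pad_d between -0.001 and 0.007 m)) and horizontal distance between ferrule_p and end_stop between 0.035 and 0.105 m and angle between each of ferrule_p, ferrule_q, ferrule_r, ferrule_s's own z axis and vertical below 0.1 rad and linear speed of each of ferrule_p, ferrule_q, ferrule_r, ferrule_s below 0.02 m/s and ((horizontal distance between ferrule_q and pad_a below 0.012 m and z of ferrule_q in the frame of pad_a between -0.001 and 0.007 m) or (horizontal distance between ferrule_q and pad_b below 0.012 m and z of ferrule_q in the frame of pad_b between -0.001 and 0.007 m) or (horizontal distance between ferrule_q and pad_c below 0.012 m and z of ferrule_q in the frame of pad_c between -0.001 and 0.007 m) or (horizontal distance between ferrule_q and pad_d below 0.012 m and z of ferrule_q in the frame of pad_d between -0.001 and 0.007 m)) and horizontal distance between ferrule_q and end_stop between 0.127 and 0.197 m and ((horizontal distance between ferrule_r and pad_a below 0.012 m and z of ferrule_r in the frame of pad_a between -0.001 and 0.007 m) or (horizontal distance between ferrule_r and pad_b below 0.012 m and z of ferrule_r in the frame of pad_b between -0.001 and 0.007 m) or (horizontal distance between ferrule_r and pad_c below 0.012 m and z of ferrule_r in the frame of pad_c between -0.001 and 0.007 m) or (horizontal distance between ferrule_r and pad_d below 0.012 m and z of ferrule_r in the frame of pad_d between -0.001 and 0.007 m)) and horizontal distance between ferrule_r and end_stop between 0.219 and 0.289 m and ((horizontal distance between ferrule_s and pad_a below 0.012 m and z of ferrule_s in the frame of pad_a between -0.001 and 0.007 m) or (horizontal distance between ferrule_s and pad_b below 0.012 m and z of ferrule_s in the frame of pad_b between -0.001 and 0.007 m) or (horizontal distance between ferrule_s and pad_c below 0.012 m and z of ferrule_s in the frame of pad_c between -0.001 and 0.007 m) or (horizontal distance between ferrule_s and pad_d below 0.012 m and z of ferrule_s in the frame of pad_d between -0.001 and 0.007 m)) and horizontal distance between ferrule_s and end_stop between 0.311 and 0.381 m); the robot touches nothing.
It fails at once if the bottle is moved more than 30 mm or tipped (distance of bottle from where it was at the start of the episode above 0.03 m or angle between bottle's own z axis and vertical above 0.3 rad).
It also fails if it takes over 96 s, if anything falls off the work surface, if the arm or the gripper's body presses on something with over 40 N, if the wrist force passes 120 N, or if a joint passes its speed limit or range.

## Working session

There is one attempt and no reset: what is moved stays moved. The work goes in short steps, Python scripts to look and compute and a tool call to move; the robot and the scene stay as the last step left them, time stands still between calls to the robot, and variables do not carry over. Pictures are saved under pics/ and viewed, at most 14 in all, crops included, and the job is handed in when it is done.

Besides the shell and the picture viewer there is one more tool, called as a command line: name --pt "numbers of a row" for each row, then --argument value for the rest. drive_tool: Moves the arm, as the interface text tells. Its arguments: {"type":"object","properties":{"commands":{"type":"array"},"gripper":{"type":"number"}},"required":["commands"]}

```bash
mkdir -p pics; cat > h.py <<'E'
import numpy as np, cv2
from bench import get_obs, snapshot, close_job
def world(s):
    z=s["range_z"]; h,w=z.shape; u,v=np.meshgrid(np.arange(w),np.arange(h))
    P=np.stack([(u-s["cx"])/s["fx"]*z,(v-s["cy"])/s["fy"]*z,z],-1)
    R=cv2.Rodrigues(np.array(s["rvec"],float))[0]
    W=(P-np.array(s["tvec"]).ravel())@R
    W[z==0]=np.nan
    return W
E
python3 - <<'E'
from h import *
for n in("scene","top"):
    s=snapshot(n); cv2.imwrite(f"pics/{n}0.png",s["image"]); np.savez(f"{n}0.npz",W=world(s),img=s["image"])
    R=cv2.Rodrigues(np.array(s["rvec"],float))[0]; print(n,s["fx"],s["cx"],s["cy"],-R.T@np.array(s["tvec"]).ravel())
o=get_obs(); print(o)
E
```

```text
scene 420.5628867022586 273.94530705211713 211.28807313788417 [1.03107619 0.30666466 0.72286177]
top 388.35240104596335 274.97128625711156 214.7187983252921 [0.39169253 0.04990607 0.92120808]
{'time': 0.1, 'joint_positions': array([-1.38211868e+00,  8.78801310e-02,  1.37208459e+00, -1.96362853e-05,
        1.68356260e+00, -1.03093714e-01]), 'qvel': array([-4.28805594e-04, -3.02075887e-03, -4.47548933e-03, -5.24820723e-05,
       -6.10554883e-04,  5.13506670e-04]), 'joint_torque': array([ 1.33107416e-03, -3.41250801e+01, -3.03302336e+01,  7.20529351e-02,
        3.04063875e-02, -9.42688325e-05]), 'tool_pos': array([ 0.15810928, -0.52628534,  0.20443113]), 'ee_rot': array([-3.13966626e+00, -1.79686026e-04,  2.91769000e-01]), 'wrist_force': array([ 0.29456918, -0.22163129, -0.47404169]), 'wrist_torque': array([ 0.01219452, -0.06796422,  0.00894298]), 'finger_force': 0.0, 'width': 0.09412601434688286}
```

View pics/scene0.png

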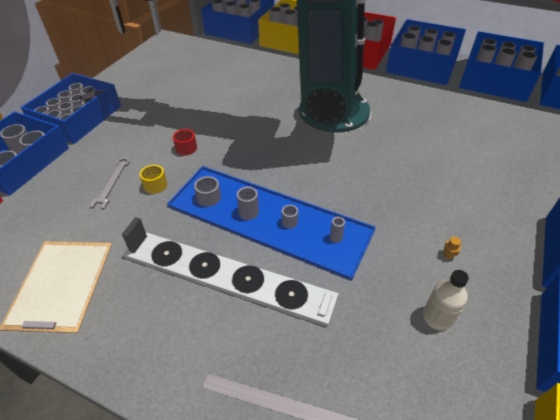

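View pics/top0.png

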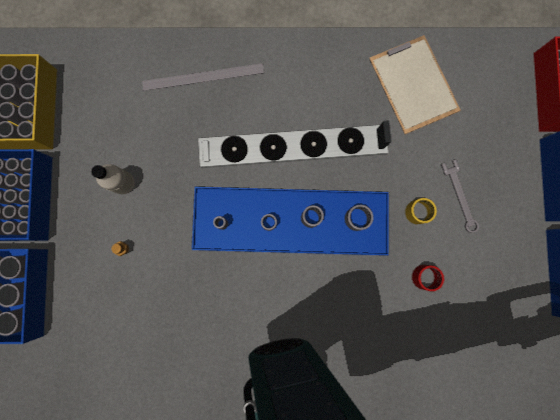

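Scene: stop at (134,236); pads at (166,253), (205,265), (248,279) and (292,294). Tray rings at (207,191), (247,203), (290,216) and (338,230); in top they are at (360,217), (313,215), (269,221) and (220,222). 
Candidates for the widest ferrule are the grey ring in the tray at (207,191), the yellow ring at (153,179), the red ring at (185,142), and the rings in the bins at the image edges. I choose the grey ring in the blue tray.

```bash
python3 - <<'E'
from h import *
F={n:np.load(n+"0.npz") for n in("scene","top")}
px={"scene":[(207,191),(247,203),(290,216),(338,230)],"top":[(360,217),(313,215),(269,221),(220,222)]}
pd={"scene":[(166,253),(205,265),(248,279),(292,294)],"top":[(351,141),(313,144),(273,147),(234,149)]}
for n,f in F.items():
    W=f["W"]; g=f["img"].max(2)
    for i,(u,v) in enumerate(px[n]):
        w=W[v-25:v+25,u-22:u+23].reshape(-1,3); w=w[(w[:,2]>.02)]
        zt=np.percentile(w[:,2],95); t=w[w[:,2]>zt-.006]
        c,r=cv2.minEnclosingCircle(t[:,:2].astype(np.float32)*1000)
        print(n,"pqrs"[i],"top z",zt.round(4),"c",np.round(c,1),"d",round(2*r,1),len(t))
    for (u,v) in pd[n]:
        s=g[v-5:v+6,u-5:u+6]; m=s>110
        vv,uu=np.nonzero(m); a,b=int(round(uu.mean()))+u-5,int(round(vv.mean()))+v-5
        w=W[v-5:v+6,u-5:u+6][m]
        print(n,"pad",(a,b),m.sum(),np.nanmean(w,0).round(4))
    u,v=[(134,236),(384,133)][n=="top"]; w=W[v-22:v+22,u-14:u+14].reshape(-1,3); w=w[w[:,2]>.065]; print("stop",w.mean(0).round(3),w[:,2].max())
cv2.imwrite("pics/crop.png",cv2.resize(F["top"]["img"][110:270,185:445],None,fx=3,fy=3,interpolation=cv2.INTER_CUBIC))
E
```

```text
scene p top z 0.0485 c [ 469.2 -147.3] d 60.3 171
scene q top z 0.0651 c [471.2 -37.9] d 47.9 143
scene r top z 0.0436 c [459.9  59.8] d 37.6 102
scene s top z 0.0578 c [458.7 170.3] d 28.0 89
scene pad (166, 252) 17 [ 0.6532 -0.1356  0.0169]
scene pad (204, 264) 21 [ 0.6452 -0.047   0.0169]
scene pad (248, 278) 21 [0.6375 0.0498 0.0169]
scene pad (291, 293) 24 [0.6337 0.1421 0.0172]
stop [ 0.66  -0.204  0.072] 0.07708623612505452
top p top z 0.0514 c [ 469.6 -147.3] d 58.0 188
top q top z 0.0685 c [471.8 -37.9] d 46.5 130
top r top z 0.0463 c [460.4  60.2] d 36.4 92
top s top z 0.0606 c [459.  170.2] d 27.8 70
top pad (350, 140) 12 [ 0.6554 -0.1364  0.0194]
top pad (313, 143) 13 [ 0.6474 -0.0479  0.0194]
top pad (273, 146) 14 [0.6402 0.0487 0.0192]
top pad (234, 148) 14 [0.6359 0.141  0.0193]
stop [ 0.658 -0.204  0.075] 0.07972817276776444
```

View pics/crop.png

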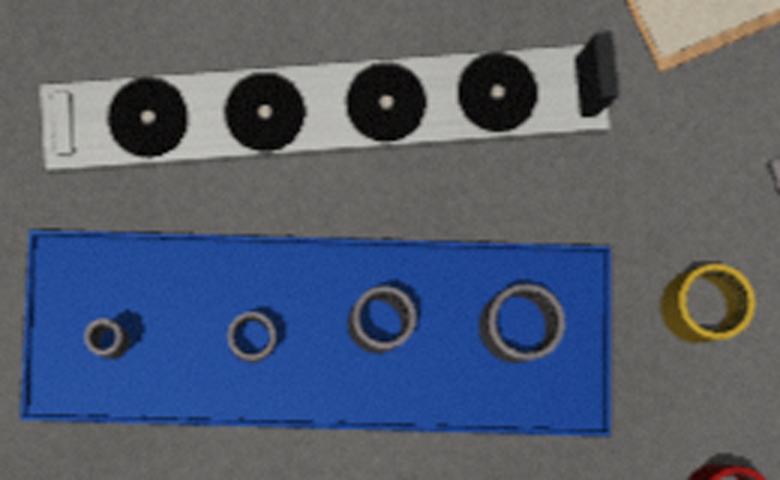

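The four ring sizes match p, q, r and s in both views, with top heights about 49, 67, 45 and 59 mm. I'll turn the tool so the fingers close across the rail first.

drive_tool --pt "0 0 0 0 0 -0.984" --pt "0 0 0 0 0 -0.984" --pt "0 0 0 0 0 -0.984" --pt "0 0 0 0 0 -0.984" --pt "0 0 0 0 0 -0.984" --pt "0 0 0 0 0 -0.984" --pt "0 0 0 0 0 -0.984" --pt "0 0 0 0 0 -0.984" --pt "0 0 0 0 0 -0.984" --pt "0 0 0 0 0 -0.984" --pt "0 0 0 0 0 -0.984" --pt "0 0 0 0 0 -0.984" --pt "0 0 0 0 0 -0.984" --pt "0 0 0 0 0 0" --pt "0 0 0 0 0 0" --gripper 0

```text
time: 1.98
tool_pos: [0.1582, -0.5266, 0.2052]
ee_rot: [-3.141, -0.001, 1.57]
wrist_force: [-0.1, 0.1, -0.0]
width: 0.094
finger_force: 0.0
```

drive_tool --pt "0.948 0.778 0 0 0 0" --pt "0.948 0.778 0 0 0 0" --pt "0.948 0.778 0 0 0 0" --pt "0.948 0.778 0 0 0 0" --pt "0.948 0.778 0 0 0 0" --pt "0.948 0.778 0 0 0 0" --pt "0.948 0.778 0 0 0 0" --pt "0.948 0.778 0 0 0 0" --pt "0.948 0.778 0 0 0 0" --pt "0.948 0.778 0 0 0 0" --pt "0 0 0.8 0 0 0" --pt "0 0 0.8 0 0 0" --pt "0 0 0.9 0 0 0" --pt "0 0 0 0 0 0" --pt "0 0 0 0 0 0"

```text
time: 3.85
tool_pos: [0.47, -0.1479, 0.1069]
ee_rot: [3.14, 0.001, 1.57]
wrist_force: [-0.2, -0.4, 0.2]
width: 0.0941
finger_force: 0.0
```

```bash
python3 - <<'E'
from h import *
s=snapshot("scene"); cv2.imwrite("pics/s1.png",cv2.resize(s["image"][100:330,90:400],None,fx=2.4,fy=2.4))
E
```

```text
(no output)
```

View pics/s1.png

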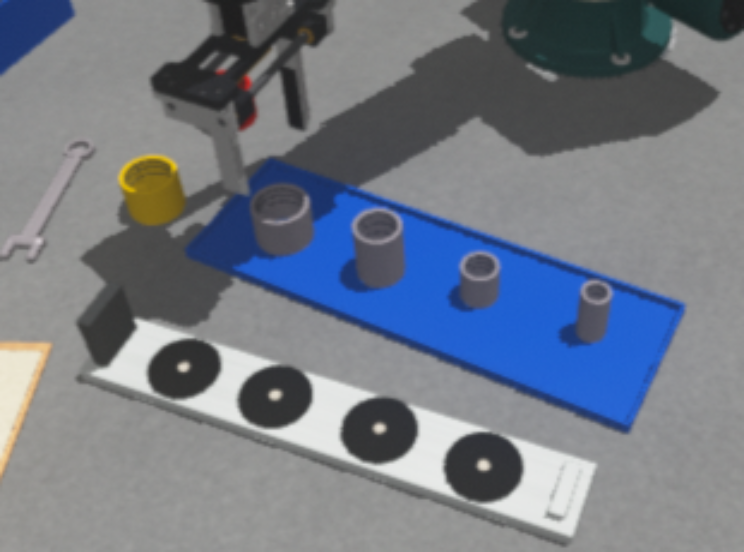

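The fingers straddle p, which is at crop (282,215), and the yellow ring at (152,190) is clear. Next I descend and grip.

drive_tool --pt "0 0 0.8 0 0 0" --pt "0 0 0.8 0 0 0" --pt "0 0 0.5 0 0 0" --pt "0 0 0 0 0 0" --pt "0 0 0 0 0 0"

```text
time: 4.53
tool_pos: [0.4708, -0.1482, 0.0236]
ee_rot: [3.138, 0.002, 1.571]
wrist_force: [0.4, 1.1, 0.1]
width: 0.0938
finger_force: 0.0
```

drive_tool --pt "0 0 0 0 0 0" --pt "0 0 0 0 0 0" --pt "0 0 0 0 0 0" --pt "0 0 0 0 0 0" --pt "0 0 0 0 0 0" --pt "0 0 0 0 0 0" --pt "0 0 0 0 0 0" --pt "0 0 0 0 0 0" --gripper 1

```text
time: 5.52
tool_pos: [0.469, -0.1475, 0.0215]
ee_rot: [-3.141, 0.0, 1.571]
wrist_force: [-2.9, 1.4, 4.1]
width: 0.0565
finger_force: 30.0
```

drive_tool --pt "0 0 -0.5 0 0 0" --pt "0 0 -0.5 0 0 0" --pt "0 0 -0.5 0 0 0" --pt "0.05 0.66 0 0 0 0" --pt "0.04 0.66 0 0 0 0" --pt "0.04 0.66 0 0 0 0" --pt "0.04 0.66 0 0 0 0" --pt "0.04 0.66 0 0 0 0" --pt "0.04 0.66 0 0 0 0" --pt "0.04 0.66 0 0 0 0" --pt "0 0 0 0 0 0" --pt "0 0 0 0 0 0" --pt "0 0 0 0 0 0"

```text
time: 7.15
tool_pos: [0.6533, -0.1359, 0.0812]
ee_rot: [-3.141, -0.0, 1.571]
wrist_force: [-0.2, -0.2, -2.8]
width: 0.0567
finger_force: 30.0
```

```bash
python3 - <<'E'
from h import *
s=snapshot("scene"); cv2.imwrite("pics/s2.png",cv2.resize(s["image"][100:330,90:400],None,fx=2.4,fy=2.4))
E
```

```text
(no output)
```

View pics/s2.png

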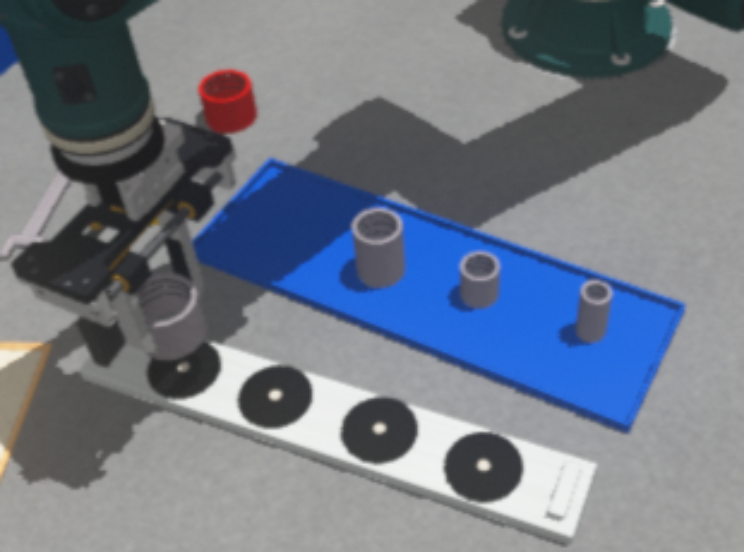

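p is held upright over the pad at crop (183,370). I'll lower it, release and rise.

drive_tool --pt "0 0 0.5 0 0 0" --pt "0 0 0.4 0 0 0" --pt "0 0 0.15 0 0 0" --pt "0 0 0.06 0 0 0" --pt "0 0 0 0 0 0" --pt "0 0 0 0 0 0"

```text
time: 7.95
tool_pos: [0.6547, -0.136, 0.0379]
ee_rot: [3.14, 0.001, 1.571]
wrist_force: [0.0, 0.3, -2.3]
width: 0.0564
finger_force: 30.0
```

drive_tool --pt "0 0 0 0 0 0" --pt "0 0 0 0 0 0" --pt "0 0 0 0 0 0" --pt "0 0 0 0 0 0" --pt "0 0 0 0 0 0" --pt "0 0 0 0 0 0" --gripper 0

```text
time: 8.7
tool_pos: [0.6541, -0.1359, 0.037]
ee_rot: [-3.142, 0.0, 1.571]
wrist_force: [0.6, 0.0, 0.1]
width: 0.094
finger_force: 0.0
```

drive_tool --pt "0 0 -0.6 0 0 0" --pt "0 0 -0.7 0 0 0" --pt "0 0 -0.7 0 0 0" --pt "0.35 -0.652 0 0 0 0" --pt "0.35 -0.652 0 0 0 0" --pt "0.35 -0.652 0 0 0 0" --pt "0.35 -0.652 0 0 0 0" --pt "0.35 -0.652 0 0 0 0" --pt "0.35 -0.652 0 0 0 0" --pt "0.35 -0.652 0 0 0 0" --pt "0 0 0 0 0 0" --pt "0 0 0 0 0 0" --pt "0 0 0.8 0 0 0" --pt "0 0 0.8 0 0 0" --pt "0 0 0.5 0 0 0" --pt "0 0 0 0 0 0" --pt "0 0 0 0 0 0" --pt "0 0 0 0 0 0"

```text
time: 10.95
tool_pos: [0.4729, -0.0383, 0.0344]
ee_rot: [3.139, 0.001, 1.571]
wrist_force: [-0.6, -0.2, 0.8]
width: 0.0934
finger_force: 0.0
```

drive_tool --pt "0 0 0 0 0 0" --pt "0 0 0 0 0 0" --pt "0 0 0 0 0 0" --pt "0 0 0 0 0 0" --pt "0 0 0 0 0 0" --pt "0 0 0 0 0 0" --pt "0 0 0 0 0 0" --pt "0 0 0 0 0 0" --pt "0 0 0 0 0 0" --gripper 1

```text
time: 12.08
tool_pos: [0.4713, -0.0379, 0.033]
ee_rot: [-3.141, 0.0, 1.571]
wrist_force: [-3.0, 0.2, 1.5]
width: 0.0457
finger_force: 30.0
```

drive_tool --pt "0 0 -0.5 0 0 0" --pt "0 0 -0.5 0 0 0" --pt "0 0 -0.5 0 0 0" --pt "-0.03 0.626 0 0 0 0" --pt "-0.03 0.626 0 0 0 0" --pt "-0.03 0.626 0 0 0 0" --pt "-0.03 0.626 0 0 0 0" --pt "-0.04 0.626 0 0 0 0" --pt "-0.04 0.626 0 0 0 0" --pt "-0.04 0.626 0 0 0 0" --pt "0 0 0 0 0 0" --pt "0 0 0 0 0 0" --pt "0 0 0 0 0 0" --pt "0 0 0.5 0 0 0" --pt "0 0 0.4 0 0 0" --pt "0 0 0.15 0 0 0" --pt "0 0 0.06 0 0 0" --pt "0 0 0 0 0 0" --pt "0 0 0 0 0 0"

```text
time: 14.45
tool_pos: [0.6474, -0.0476, 0.0495]
ee_rot: [3.14, 0.0, 1.571]
wrist_force: [0.1, -0.8, -2.2]
width: 0.0452
finger_force: 30.0
```

```bash
python3 - <<'E'
from h import *
s=snapshot("scene"); cv2.imwrite("pics/s3.png",cv2.resize(s["image"][100:330,90:400],None,fx=2.4,fy=2.4))
E
```

```text
(no output)
```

View pics/s3.png

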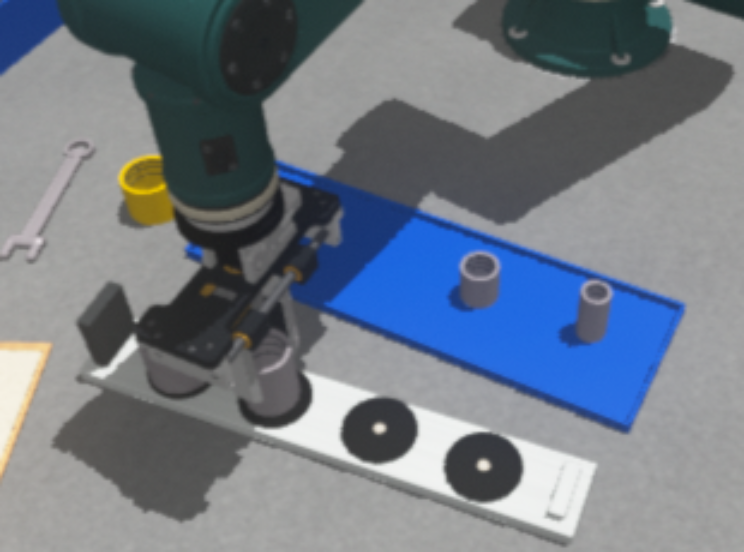

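p stands on its pad, and q stands on the second pad at crop (275,395). I'll release it and fetch r.

drive_tool --pt "0 0 0 0 0 0" --pt "0 0 0 0 0 0" --pt "0 0 0 0 0 0" --pt "0 0 0 0 0 0" --pt "0 0 0 0 0 0" --pt "0 0 0 0 0 0" --pt "0 0 -0.6 0 0 0" --pt "0 0 -0.7 0 0 0" --pt "0 0 -0.7 0 0 0" --pt "0 0 0 0 0 0" --gripper 0

```text
time: 15.75
tool_pos: [0.6487, -0.0478, 0.132]
ee_rot: [3.135, 0.001, 1.571]
wrist_force: [0.3, 0.5, -0.2]
width: 0.0939
finger_force: 0.0
```

drive_tool --pt "0.384 -0.665 0 0 0 0" --pt "0.384 -0.665 0 0 0 0" --pt "0.384 -0.665 0 0 0 0" --pt "0.384 -0.665 0 0 0 0" --pt "0.384 -0.665 0 0 0 0" --pt "0.384 -0.665 0 0 0 0" --pt "0.384 -0.665 0 0 0 0" --pt "0 0 0 0 0 0" --pt "0 0 0 0 0 0" --pt "0 0 0.8 0 0 0" --pt "0 0 0.8 0 0 0" --pt "0 0 0.8 0 0 0" --pt "0 0 0.33 0 0 0" --pt "0 0 0 0 0 0" --pt "0 0 0 0 0 0" --pt "0 0 0 0 0 0"

```text
time: 17.75
tool_pos: [0.4619, 0.06, 0.0209]
ee_rot: [3.139, 0.0, 1.571]
wrist_force: [-0.0, -0.0, 0.4]
width: 0.0942
finger_force: 0.0
```

drive_tool --pt "0 0 0 0 0 0" --pt "0 0 0 0 0 0" --pt "0 0 0 0 0 0" --pt "0 0 0 0 0 0" --pt "0 0 0 0 0 0" --pt "0 0 0 0 0 0" --pt "0 0 0 0 0 0" --pt "0 0 0 0 0 0" --pt "0 0 0 0 0 0" --pt "0 0 0 0 0 0" --gripper 1

```text
time: 19.0
tool_pos: [0.4604, 0.06, 0.0194]
ee_rot: [-3.141, 0.0, 1.571]
wrist_force: [-1.4, -0.3, 0.0]
width: 0.0356
finger_force: 30.0
```

drive_tool --pt "0 0 -0.5 0 0 0" --pt "0 0 -0.5 0 0 0" --pt "0 0 -0.5 0 0 0" --pt "-0.039 0.637 0 0 0 0" --pt "-0.039 0.637 0 0 0 0" --pt "-0.039 0.637 0 0 0 0" --pt "-0.039 0.637 0 0 0 0" --pt "-0.039 0.637 0 0 0 0" --pt "-0.039 0.637 0 0 0 0" --pt "-0.039 0.637 0 0 0 0" --pt "0 0 0 0 0 0" --pt "0 0 0 0 0 0" --pt "0 0 0 0 0 0" --pt "0 0 0.5 0 0 0" --pt "0 0 0.4 0 0 0" --pt "0 0 0.15 0 0 0" --pt "0 0 0.06 0 0 0" --pt "0 0 0 0 0 0" --pt "0 0 0 0 0 0"

```text
time: 21.38
tool_pos: [0.6395, 0.0491, 0.0358]
ee_rot: [3.14, 0.0, 1.571]
wrist_force: [-0.4, 0.3, -1.7]
width: 0.0356
finger_force: 30.0
```

```bash
python3 - <<'E'
from h import *
s=snapshot("scene"); cv2.imwrite("pics/s4.png",cv2.resize(s["image"][100:330,90:400],None,fx=2.4,fy=2.4))
E
```

```text
(no output)
```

View pics/s4.png

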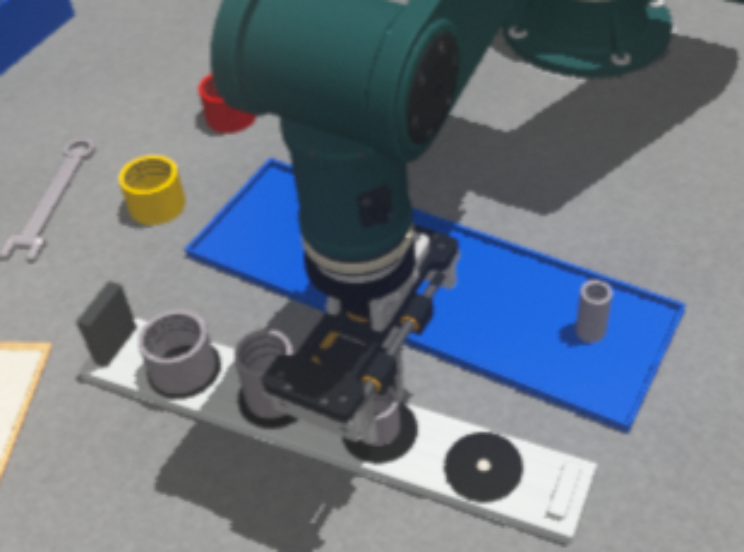

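p and q stand centred at crop (180,350) and (268,375), and r is on the third pad at crop (380,425). I'll release it and fetch s.

drive_tool --pt "0 0 0 0 0 0" --pt "0 0 0 0 0 0" --pt "0 0 0 0 0 0" --pt "0 0 0 0 0 0" --pt "0 0 0 0 0 0" --pt "0 0 0 0 0 0" --pt "0 0 -0.6 0 0 0" --pt "0 0 -0.7 0 0 0" --pt "0 0 -0.7 0 0 0" --pt "0 0 0 0 0 0" --gripper 0

```text
time: 22.68
tool_pos: [0.6409, 0.0491, 0.1183]
ee_rot: [3.135, 0.0, 1.571]
wrist_force: [0.7, 0.0, -0.8]
width: 0.0934
finger_force: 0.0
```

drive_tool --pt "0.432 -0.642 0 0 0 0" --pt "0.432 -0.642 0 0 0 0" --pt "0.432 -0.642 0 0 0 0" --pt "0.432 -0.642 0 0 0 0" --pt "0.432 -0.642 0 0 0 0" --pt "0.432 -0.642 0 0 0 0" --pt "0.432 -0.642 0 0 0 0" --pt "0 0 0 0 0 0" --pt "0 0 0 0 0 0" --pt "0 0 0.8 0 0 0" --pt "0 0 0.8 0 0 0" --pt "0 0 0.58 0 0 0" --pt "0 0 0 0 0 0" --pt "0 0 0 0 0 0" --pt "0 0 0 0 0 0"

```text
time: 24.55
tool_pos: [0.4606, 0.1701, 0.0293]
ee_rot: [3.139, -0.001, 1.571]
wrist_force: [0.5, 1.4, -0.0]
width: 0.0937
finger_force: 0.0
```

drive_tool --pt "0 0 0 0 0 0" --pt "0 0 0 0 0 0" --pt "0 0 0 0 0 0" --pt "0 0 0 0 0 0" --pt "0 0 0 0 0 0" --pt "0 0 0 0 0 0" --pt "0 0 0 0 0 0" --pt "0 0 0 0 0 0" --pt "0 0 0 0 0 0" --pt "0 0 0 0 0 0" --pt "0 0 0 0 0 0" --gripper 1

```text
time: 25.92
tool_pos: [0.4591, 0.1701, 0.0278]
ee_rot: [-3.141, 0.0, 1.571]
wrist_force: [-0.6, 0.2, -0.5]
width: 0.0267
finger_force: 30.0
```

drive_tool --pt "0 0 -0.5 0 0 0" --pt "0 0 -0.5 0 0 0" --pt "0 0 -0.5 0 0 0" --pt "-0.102 0.628 0 0 0 0" --pt "-0.102 0.628 0 0 0 0" --pt "-0.102 0.628 0 0 0 0" --pt "-0.102 0.628 0 0 0 0" --pt "-0.102 0.628 0 0 0 0" --pt "-0.102 0.628 0 0 0 0" --pt "-0.102 0.628 0 0 0 0" --pt "0 0 0 0 0 0" --pt "0 0 0 0 0 0" --pt "0 0 0 0 0 0" --pt "0 0 0.5 0 0 0" --pt "0 0 0.4 0 0 0" --pt "0 0 0.15 0 0 0" --pt "0 0 0.06 0 0 0" --pt "0 0 0 0 0 0" --pt "0 0 0 0 0 0" --pt "0 0 0 0 0 0"

```text
time: 28.42
tool_pos: [0.6355, 0.1416, 0.0441]
ee_rot: [3.14, -0.0, 1.571]
wrist_force: [0.2, -0.1, -1.1]
width: 0.0262
finger_force: 30.0
```

drive_tool --pt "0 0 0 0 0 0" --pt "0 0 0 0 0 0" --pt "0 0 0 0 0 0" --pt "0 0 0 0 0 0" --pt "0 0 0 0 0 0" --pt "0 0 0 0 0 0" --pt "0 0 -0.6 0 0 0" --pt "0 0 -0.8 0 0 0" --pt "0 0 -0.8 0 0 0" --pt "0 0 -0.8 0 0 0" --pt "0 -0.8 0 0 0 0" --pt "0 -0.8 0 0 0 0" --pt "0 -0.8 0 0 0 0" --pt "0 -0.8 0 0 0 0" --pt "0 -0.8 0 0 0 0" --pt "0 -0.8 0 0 0 0" --pt "0 0 0 0 0 0" --pt "0 0 0 0 0 0" --pt "0 0 0 0 0 0" --gripper 0

```text
time: 30.8
tool_pos: [0.444, 0.1414, 0.1634]
ee_rot: [3.141, 0.0, 1.571]
wrist_force: [0.5, -0.5, -0.7]
width: 0.0938
finger_force: 0.0
```

```bash
python3 - <<'E'
from h import *
s=snapshot("scene"); cv2.imwrite("pics/s5.png",s["image"])
for n in("scene","top"):
    s=snapshot(n); W=world(s)
    for k,x,y in(("p",.654,-.136),("q",.6465,-.0475),("r",.639,.049),("s",.635,.1415)):
        w=W.reshape(-1,3); w=w[(np.hypot(w[:,0]-x,w[:,1]-y)<.042)&(w[:,2]>.03)&(w[:,2]<.09)]
        if len(w)<20: continue
        zt=np.percentile(w[:,2],95); t=w[w[:,2]>zt-.006]; c,r=cv2.minEnclosingCircle(t[:,:2].astype(np.float32)*1000); print(n,k,np.round(c,1),round(2*r,1),zt.round(4))
E
```

```text
scene p [ 655.  -135.7] 59.0 0.0623
scene q [647.1 -47.4] 48.8 0.0794
scene r [640.   48.8] 36.9 0.0575
scene s [635.9 141.4] 28.4 0.0726
top p [ 655.9 -135.8] 58.1 0.0651
top q [648.7 -47.5] 47.1 0.0821
top r [641.2  49.2] 36.8 0.0601
top s [636.7 141.5] 28.1 0.0749
```

View pics/s5.png

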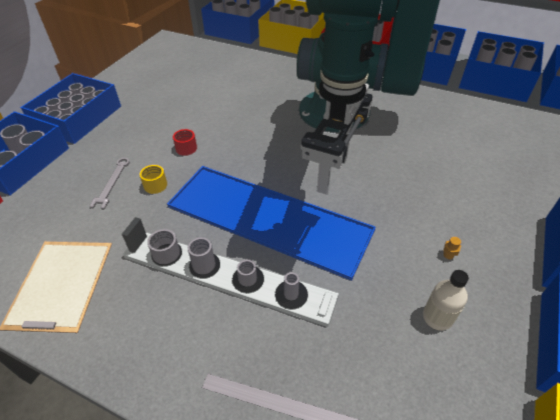

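All four ferrules stand on their pads at (164,246), (203,258), (247,273) and (292,287), within about 2 mm of centre. The bottle at (443,305) is untouched.

```bash
python3 -c "
from bench import close_job; print(close_job())"
```

```text
the job is handed in; nothing more can be done
None
```

I stood all four ferrules on the rail pads in order (58, 47, 37, 28 mm from the end stop), each within about 2 mm of its pad's centre, left the bottle alone, and handed the job in at about 31 s; no verdict came back.

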